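Index the funnel arm over the beaker

TASK

The funnel arm on the indexing stand is over the small open cup; set it one hole round so that the funnel stands over the tall glass beaker. Hook a fingertip under the pull ring to lift the spring pin, swing the arm one hole towards the beaker without going on to the second hole, and let the pin spring fully home there. Hook the ring, do not pinch it, and leave the beaker and both cups standing where they are.

Things in the scene. Friction and masses are not known exactly. Their poses are not given: they have to be found in the camera images.
- index_stand: Fixed stand: grey foot 130x130x12 mm, column 40 mm thick, aluminium index plate 115x160x10 mm, top 125 mm above the worktop. Origin on the worktop under the arm's pivot axis; x points to the plate's middle hole (where the arm starts), y to the left of that, z up. Five 11.5 mm holes, 75 mm from the pivot axis, at -60, -30, 0, 30 and 60 degrees from x.
- swing (a joint): Angle of the arm about the vertical pivot, rad: 0 at the middle hole (start), positive counter-clockwise seen from above; next holes at +0.524 and -0.524, stops at +-1.15. Locked with +-0.012 rad of play while the pin is in a hole; with the pin up it turns easily (friction 0.04 N m) and stays where it is left.
- index_pin (a joint): Lift of the spring pin and its ring, m: 0 fully home in a hole, about 0.010 with its rounded nose on the plate between holes, clear of the hole above 0.011, upper stop 0.022. The spring presses it down with 3.6 N at 0 and 5.6 N at the stop. Lowered or dragged to within about 3 mm (0.04 rad) of a hole, it slips in by itself.
- pivot (a point): Top centre of the arm's pivot cap, 147 mm above the worktop. The arm is a flat steel bar 24 mm wide, its top 139 mm above the worktop (45 mm below ring_eye), reaching from the pivot to the funnel; the ring's foot sits on a bush on it, 155 mm above the worktop.
- ring_eye (a point): Centre of the pull ring's opening, 88 mm from the pivot axis, 184 mm above the worktop with the pin home; moves with arm and pin. x along the arm to the funnel, y left, z up. Dark rectangular ring standing across the arm, top leaning 25 degrees to the funnel; opening 50 mm wide, 44 mm high; bars 8 mm wide, 4 to 7 mm thick. Enter it along the arm from the pivot side, pointing forward and down.
- ring_top (a point): Middle of the ring's top bar, 26 mm from ring_eye up along the leaning ring (207 mm above the worktop with the pin home); pushing its underside upwards lifts the pin.
- ring_skin_a: The ring's raised face strip on the pivot side (top and side bars, 4 mm wide, 1.5 mm proud) with its left outer edge; part of the ring, same dark steel. Origin on the pin axis at the ring's foot.
- ring_skin_b: The same on the funnel side of the ring, with its right outer edge. Touching skin a and skin b hard at the same time is taken as a pinch of the ring. Origin on the pin axis at the ring's foot.
- funnel_tip (a point): Lower end of the white funnel's spout, at the far end of the arm, 180 mm from the pivot axis and 121 mm above the worktop; the funnel is 70 mm wide at its rim, which is 179 mm above the worktop.
- beaker: Loose tall glass beaker, 72x78 mm, 105 mm high, origin at the centre of its underside. It stands under the funnel's position at the next hole either to the left (+30 degrees) or to the right (-30 degrees).
- lidded_cup: Loose sample cup with a screw lid, 61 mm wide, 63 mm high, origin at the centre of its underside; it stands at the next hole on the other side from the beaker.
- small_cup: Loose open sample cup, 59 mm wide, 60 mm high, origin at the centre of its underside; it stands under the funnel at the start.
Things that resemble listed ones, but are neither listed nor needed, are in the scene too. There is more than one size of the beaker; the one meant has the size given above.

How it is judged:
On the way:
1. the pin is lifted clear of the middle hole (above 11 mm) while the arm is still there (within 0.12 rad) (value of joint index_pin above 0.011 m and value of joint swing between -0.12 and 0.12 rad), for 0.05 s.
At the end, for the whole second after the job is handed in: The pin is home (within 3 mm) in the neighbouring hole on the beaker's side (arm 0.49 to 0.56 rad from the middle hole), the funnel's spout is over the beaker (within 30 mm of its centre, seen from above), the arm is at rest and the beaker and both cups still stand in place (within 15 mm) (value of joint index_pin below 0.003 m and (value of joint swing between 0.49 and 0.56 rad or value of joint swing between -0.56 and -0.49 rad) and horizontal distance between funnel_tip and beaker below 0.03 m and velocity of joint swing between -0.05 and 0.05 rad/s and distance of each of beaker, lidded_cup, small_cup from where it was at the start of the episode below 0.015 m); the robot touches nothing.
It fails at once if the beaker is shifted, tipped or lifted (its origin moves more than 15 mm, or it tilts more than 0.3 rad) (distance of beaker from where it was at the start of the episode above 0.015 m or angle between beaker's own z axis and vertical above 0.3 rad).
It fails at once if the lidded cup is shifted, tipped or lifted (its origin moves more than 15 mm, or it tilts more than 0.3 rad) (distance of lidded_cup from where it was at the start of the episode above 0.015 m or angle between lidded_cup's own z axis and vertical above 0.3 rad).
It fails at once if the small open cup is shifted, tipped or lifted (its origin moves more than 15 mm, or it tilts more than 0.3 rad) (distance of small_cup from where it was at the start of the episode above 0.015 m or angle between small_cup's own z axis and vertical above 0.3 rad).
It fails at once if the arm is swung on towards the second hole (beyond 0.85 rad either way) (value of joint swing above 0.85 rad or value of joint swing below -0.85 rad).
It fails at once if the ring is pinched (fingers press on opposite faces of it at once, over 2 N each) (contact force between the fingers and ring_skin_a above 2 N and contact force between the fingers and ring_skin_b above 2 N).
It also fails if it takes over 48 s, if anything falls off the work surface, if the arm or the gripper's body presses on something with over 40 N, if the wrist force passes 120 N, or if a joint passes its speed limit or range.

ROBOT

A 6-joint arm with a two-finger parallel gripper is mounted at the origin on a cart in front of the work surface, level with it; the furniture and walls round the work are solid. World frame = base frame: x ahead of the robot, y to its left, z up, the work surface at z = 0. Lengths are in m, angles in rad, forces in N, time in s.
With the tool pointing down it reaches from about 0.375 to 0.925 m from the base axis. Payload 5.7 kg.
Tool frame: the origin (TCP) lies midway between the tips of the shut fingers; the grasp point (between the pads) lies 19 mm behind it; z points along the fingers, y is the line along which they close (so a half turn about z gives the same grasp; the last joint's range is limited). The gripper opens to 88 mm and grips with 3 to 60 N. Pads are 20 mm wide; open, the fingers measure 115 mm over their backs; the gripper's body (75 mm by 178 mm) begins 61 mm behind the grasp point.
Start: joints at [1.079, 0.359, 1.51, -0, 1.272, -0.115], TCP at [0.221, 0.558, 0.223] pointing down, gripper open.
Joint ranges: [-2.97, 2.97], [-1.01, 2.36], [0.21, 2.38], [-0.96, 4.11], [0.2, 2.71], [-2.98, 2.98]. Speed limits (rad/s): [2.39, 2.39, 3.14, 3.14, 3.14, 3.14].

INTERFACE

Orientations are given as a unit quaternion [x, y, z, w].
In Python, from bench import move_ptp, servo_line, goto_joints, move_gripper, sleep, inverse_kinematics, capture, PlanningError, close_job, spot_in, silhouettes, current_clock, current_joint_pos, current_qvel, current_joint_torque, current_position, current_orientation, current_force, current_torque, current_finger_gap, current_grip_force gives the robot as it stands. Calls block until the motion is done:
- move_ptp(position, orientation): joint-space move of the TCP to a pose.
- servo_line(position, orientation=None, rate=0.15, contact_N=None): straight line of the TCP; orientation=None keeps the orientation; rate is the mean speed in m/s. With contact_N (N) it stops when the force on the tool has changed by that much, and returns True; else False.
- goto_joints(angles): joint-space move.
- move_gripper(opening): finger opening in m; the grip force is fixed at half the most; returns when the fingers have stopped.
- sleep(seconds).
- inverse_kinematics(position, orientation): joint angles nearest the present ones, or None.
- capture(name): name is "scene" or "top"; returns a dict with "image" (400x640x3 uint8, blue, green, red), "range_z" (400x640 float32, m along the optical axis (not along the pixel's ray), 0 where there is no reading), "intrinsics" (3x3 intrinsics, pixels), "R" (3x3) and "t" (3): a world point X has camera coordinates R X + t. Camera axes: x right, y down, z forward; pixel columns grow to the right and rows downward; lengths in m; the calibration is good to about 2 mm. A picture is of the moment at which its call begins.
A pose or a line that the arm cannot do raises PlanningError and nothing moves.
- close_job(): hands the job in; it is judged then, once.
Trained networks look in the newest picture that a camera, given by its name, has taken for a name from the list of things; names that differ only in an ending like _2 or _b are one class to them, and where a whole thing is asked for, a point or a joint stands for the part that bears it (a point fixed in the world has none). Each returns a list of dicts, best first, with "conf" (0 to 1); they miss things now and then, are a little off and sometimes report something else, mostly with a low value. They report only what shows in the picture. A call takes as long as a camera call. They do not tell look-alikes from the thing itself.
- spot_in(camera, query): "xy" ([column, row] in pixels, amid what is visible of it).
- silhouettes(camera, query): "region" (400x640 bool, what is visible of it) and "xy" ([column, row] in pixels, amid what is visible of it).
Readings, each from a call of its own:
- current_clock(): time.
- current_joint_pos(): joint angles.
- current_qvel(): joint speeds.
- current_joint_torque(): joint torques, N m.
- current_position(): TCP position.
- current_orientation(): TCP orientation.
- current_force(): force on the tool from outside, world axes, zero at the start.
- current_torque(): the same for the moment, N m.
- current_finger_gap(): finger opening in m.
- current_grip_force(): force on a finger pad.
Only numpy, scipy, OpenCV 4.12 (cv2) and the standard library are available. Lean on these libraries where they do the work, as an engineer would, in place of code of your own. Each camera call takes 0.05 s, during which the arm holds its last target. There are 200 camera calls.

## Working session

There is one attempt and no reset: what is moved stays moved. The work goes in short steps, each a Python script; the robot and the scene stay as the last script left them, time stands still between calls to the robot, and variables do not carry over. Pictures are saved under pics/ and viewed, at most 10 in all, crops included, and the job is handed in when it is done.

```bash
mkdir -p pics
cat > h.py <<'E'
import numpy as np, cv2
from bench import *
def px2w(c,u,v,r=2):
    p=c["range_z"][int(v)-r:int(v)+r+1,int(u)-r:int(u)+r+1]; z=np.median(p[p>0])
    return c["R"].T@(z*np.linalg.inv(c["intrinsics"])@[u,v,1]-c["t"])
def proj(c,X):
    q=c["intrinsics"]@(c["R"]@np.array(X)+c["t"]); return q[:2]/q[2]
def cloud(c,m):
    v,u=np.nonzero(m&(c["range_z"]>0)); z=c["range_z"][v,u]
    return ((np.linalg.inv(c["intrinsics"])@np.stack([u*z,v*z,z])).T-c["t"])@c["R"]
E
python3 - <<'E'
from h import *
for n in("scene","top"):
    c=capture(n); cv2.imwrite(f"pics/{n}.png",c["image"])
    print(n,"cam",-c["R"].T@c["t"])
    for q in("index_stand","pivot","ring_eye","ring_top","funnel_tip","beaker","lidded_cup","small_cup"):
        for d in spot_in(n,q)[:3]:
            try:w=px2w(c,*d["xy"]).round(3)
            except Exception:w=None
            print(q,round(d["conf"],2),np.round(d["xy"]),w)
E
```

```text
scene cam [-0.0038887 -0.232934   0.6604603]
index_stand 0.89 [308. 251.] [0.488 0.036 0.125]
pivot 0.78 [325. 190.] [0.618 0.079 0.14 ]
pivot 0.71 [318. 172.] [0.837 0.206 0.003]
ring_eye 0.97 [312. 200.] [0.558 0.071 0.162]
ring_top 0.58 [316. 197.] [0.597 0.083 0.137]
beaker 0.9 [286. 190.] [0.653 0.178 0.079]
lidded_cup 0.61 [379. 238.] [ 0.639 -0.021  0.061]
small_cup 0.54 [340. 213.] [0.691 0.079 0.039]
top cam [0.42042031 0.09003663 0.99235718]
index_stand 0.82 [337. 252.] [0.515 0.062 0.139]
pivot 0.82 [338. 211.] [0.585 0.061 0.209]
ring_eye 0.64 [334. 228.] [0.561 0.068 0.163]
ring_top 0.95 [334. 215.] [0.589 0.066 0.14 ]
funnel_tip 0.85 [333. 210.] [0.6   0.067 0.14 ]
beaker 0.87 [252. 251.] [0.535 0.253 0.023]
beaker 0.81 [289. 209.] [0.631 0.169 0.018]
lidded_cup 0.95 [369. 195.] [ 0.65  -0.017  0.063]
small_cup 0.74 [324. 196.] [0.661 0.086 0.02 ]
```

View pics/scene.png

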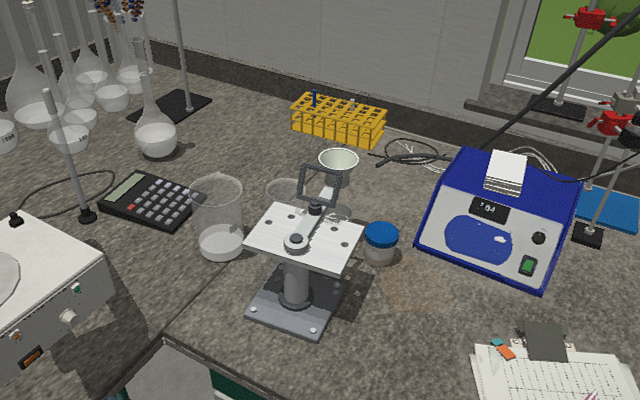

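View pics/top.png

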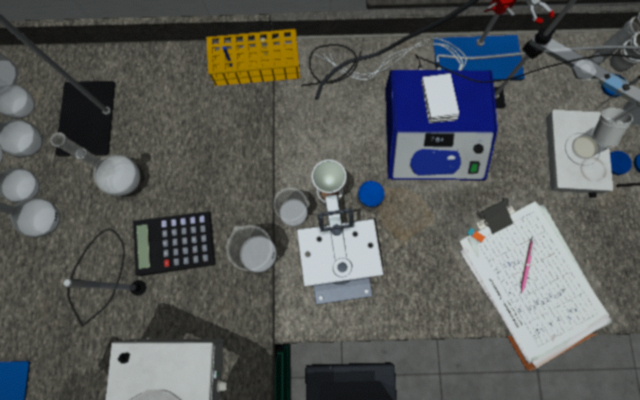

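The scene view shows the stand plate at (305,235), the ring at (318,185), the funnel at (338,160) and the lidded cup at (380,243). 
Beaker candidates in the top view are the large one at (252,251), away from the stand and too wide, and the one at (289,209), next to the funnel on its left, which I choose. 
Lidded cup candidates are (371,194) next to the stand, which I choose, and blue caps at (620,162). The swing is therefore to the left (+). Next I fit the stand pose and check it in a crop.

```bash
cat >> h.py <<'E'
def ray(c,u,v,z):
    d=c["R"].T@np.linalg.inv(c["intrinsics"])@[u,v,1]; o=-c["R"].T@c["t"]; return o+d*(z-o[2])/d[2]
E
python3 - <<'E'
from h import *
t=capture("top"); s=capture("scene")
print("pivot top",ray(t,342,267,.147),"scene",ray(s,297,240,.147))
print("rim top",ray(t,329,177,.179),"scene",ray(s,338,159,.179))
allm=np.ones((400,640),bool)
# plate: points at height 0.125
for c,n in((t,"top"),(s,"scene")):
    P=cloud(c,allm); near=(abs(P[:,0]-.52)<.2)&(abs(P[:,1]-.06)<.15)
    Q=P[near&(abs(P[:,2]-.125)<.005)]
    r=cv2.minAreaRect(Q[:,:2].astype(np.float32)); print(n,"plate",r,Q[:,2].mean(),len(Q))
    F=P[near&(P[:,2]>.172)&(P[:,2]<.186)&(P[:,0]>.62)]; print("rim cloud",F.min(0),F.max(0),len(F))
    B=P[near&(P[:,2]>.150)&(P[:,0]<.62)]; print("ring cloud",B.min(0),B.max(0),np.median(B,0),len(B))
print("lid",ray(t,371,194,.063)); 
pv=(ray(t,342,267,.147)+ray(s,297,240,.147))/2; rm=(ray(t,329,177,.179)+ray(s,338,159,.179))/2
d=rm-pv; a=np.arctan2(d[1],d[0]); print("pv",pv,"yaw",a,"len",np.hypot(*d[:2]))
def W(x,y,z): return [pv[0]+x*np.cos(a)-y*np.sin(a),pv[1]+x*np.sin(a)+y*np.cos(a),z]
out=[]
for c,(x0,y0) in((s,(230,130)),(t,(260,150))):
    k=4;im=cv2.resize(c["image"][y0:y0+130,x0:x0+130],None,fx=k,fy=k,interpolation=cv2.INTER_CUBIC)
    pts=[W(0,0,.147),W(.088,0,.184),W(.099,0,.207),W(.18,0,.179),W(.18*np.cos(.5236),.09,0),W(.18*np.cos(.5236),.09,.105),W(.18*np.cos(.5236),-.09,.063)]
    pts+=[W(.088+s1*np.sin(.436),w,.184+s1*np.cos(.436)) for s1 in(-.022,.022) for w in(-.025,.025)]
    pts+=[W(.075*np.cos(g),.075*np.sin(g),.125) for g in np.radians([-60,-30,30,60])]
    for p in pts:
        q=(proj(c,p)-[x0,y0]+.5)*k; cv2.circle(im,tuple(int(i) for i in q),3,(0,0,255),-1)
    out.append(im[:, :400] if 0 else im)
im=np.hstack(out); cv2.imwrite("pics/c1.png",cv2.resize(im,(800,400)))
E
```

```text
pivot top [0.48360284 0.05372511 0.147     ] scene [0.48026792 0.05141709 0.147     ]
rim top [0.66019062 0.07460453 0.179     ] scene [0.66144991 0.07719869 0.179     ]
top plate ((0.5123353600502014, 0.09175141155719757), (0.11515267938375473, 0.2300952523946762), 6.491420269012451) 0.12519697911751704 3517
rim cloud [0.62840676 0.04227316 0.17202077] [0.69639431 0.10875235 0.18305253] 285
ring cloud [0.47745226 0.02994867 0.15008949] [0.58865961 0.09847656 0.21481771] [0.56837245 0.06348728 0.18283385] 426
scene plate ((0.5190236568450928, 0.08143002539873123), (0.21028655767440796, 0.2237267792224884), 38.194854736328125) 0.12525228304141633 4548
rim cloud [0.62876801 0.04443576 0.1720107 ] [0.69875799 0.11350686 0.18155878] 336
ring cloud [0.54787238 0.03234635 0.15011903] [0.59006157 0.10258738 0.21354305] [0.56834921 0.06482483 0.18169153] 835
lid [ 0.65178618 -0.02141453  0.063     ]
pv [0.48193538 0.0525711  0.147     ] yaw 0.12968990410651773 len 0.1803998768347356
```

View pics/c1.png

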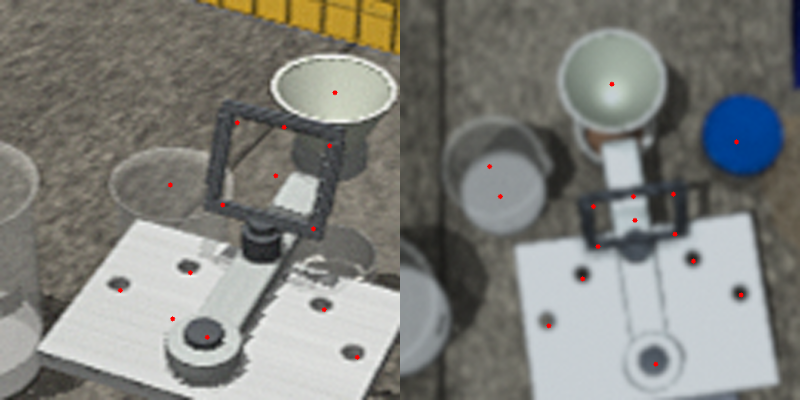

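The overlay agrees with the picture: pivot, holes, funnel and beaker base match to about 2 mm. The beaker is on the left (+). Next are reachability checks for the hooked poses.

```bash
cat >> h.py <<'E'
from scipy.spatial.transform import Rotation as Rn
PV=np.array([.4819,.0526]); YAW=.1297
def pose(th,s,up,pitch,flip,zl=0.,lat=0.):
    """th swing; s = TCP depth past ring plane along tool axis; up = along ring-up offset; zl vertical lift"""
    p=np.radians(pitch); al=.4363
    eye=np.array([.088,0,.184])
    zt=np.array([np.cos(p),0,-np.sin(p)]); yt=np.array([0,1.,0])*flip; xt=np.cross(yt,zt)
    pos=eye+s*zt+up*np.array([np.sin(al),0,np.cos(al)])+[0,lat,zl]
    Rz=Rn.from_euler("z",YAW+th)
    return Rz.apply(pos)+[*PV,0], (Rz*Rn.from_matrix(np.stack([xt,yt,zt],1))).as_quat()
E
python3 - <<'E'
from h import *
print(current_clock(), current_finger_gap())
for pitch in(25,30,35,40,45):
  for f in(1,-1):
    r=[]
    for th,s,z in((0,-.08,.0),(0,.02,0),(0,.02,.03),(.26,.02,.03),(.56,.02,.03),(.5236,-.1,0)):
        j=inverse_kinematics(*pose(th,s,0,pitch,f,z)); r.append(None if j is None else np.round(j,2).tolist())
    print(pitch,f,r)
E
```

```text
1.0 0.0877601467692157
25 1 [None, None, None, None, [-0.55, 0.46, 2.35, 1.74, 1.05, 1.93], None]
25 -1 [None, None, None, None, [-0.55, 0.46, 2.35, 1.74, 1.05, -1.21], None]
30 1 [None, None, None, None, [-0.5, 0.38, 2.31, 1.66, 0.94, 2.09], None]
30 -1 [None, None, None, None, [-0.5, 0.38, 2.31, 1.66, 0.94, -1.05], None]
35 1 [None, None, None, [-0.33, 0.28, 2.35, 2.01, 0.64, 2.14], [-0.45, 0.31, 2.27, 1.55, 0.84, 2.28], [-0.76, 0.14, 2.34, 1.27, 1.01, 2.37]]
35 -1 [None, None, None, [-0.33, 0.28, 2.35, 2.01, 0.64, -1.0], [-0.45, 0.31, 2.27, 1.55, 0.84, -0.86], [-0.76, 0.14, 2.34, 1.27, 1.01, -0.77]]
40 1 [None, [-0.14, 0.3, 2.35, 2.6, 0.41, 1.9], [-0.14, 0.21, 2.31, 2.41, 0.31, 2.1], [-0.29, 0.22, 2.29, 1.78, 0.51, 2.42], [-0.4, 0.26, 2.22, 1.4, 0.76, 2.49], [-0.67, 0.07, 2.27, 1.15, 0.95, 2.6]]
40 -1 [None, [-0.14, 0.3, 2.35, 2.6, 0.41, -1.25], [-0.14, 0.21, 2.31, 2.41, 0.31, -1.04], [-0.29, 0.22, 2.29, 1.78, 0.51, -0.72], [-0.4, 0.26, 2.22, 1.4, 0.76, -0.66], [-0.67, 0.07, 2.27, 1.15, 0.95, -0.55]]
45 1 [[-0.19, -0.03, 2.31, 1.15, 0.25, -2.94], [-0.12, 0.25, 2.28, 2.29, 0.23, 2.23], None, [-0.25, 0.19, 2.22, 1.45, 0.44, 2.79], [-0.35, 0.22, 2.16, 1.22, 0.7, 2.71], [-0.58, 0.03, 2.2, 1.01, 0.9, 2.83]]
45 -1 [[-0.19, -0.03, 2.31, 1.15, 0.25, 0.2], [-0.12, 0.25, 2.28, 2.29, 0.23, -0.91], None, [-0.25, 0.19, 2.22, 1.45, 0.44, -0.35], [-0.35, 0.22, 2.16, 1.22, 0.7, -0.43], [-0.58, 0.03, 2.2, 1.01, 0.9, -0.31]]
```

```bash
cat >> h.py <<'E'
def pose2(th,s,pitch,psi,flip=-1,zl=0.,up=0.,lat=0.):
    """tool direction: yaw psi (world), pitch; TCP at eye(th)+s*tool z"""
    p=np.radians(pitch); al=.4363; a=YAW+th
    zt=np.array([np.cos(p)*np.cos(psi),np.cos(p)*np.sin(psi),-np.sin(p)]); yt=flip*np.array([-np.sin(psi),np.cos(psi),0]); xt=np.cross(yt,zt)
    eye=Rn.from_euler("z",a).apply([.088+up*np.sin(al),lat,.184+up*np.cos(al)+zl])+[*PV,0]
    return eye+s*zt, Rn.from_matrix(np.stack([xt,yt,zt],1)).as_quat()
E
python3 - <<'E'
from h import *
lo=np.array([-2.97,-1.01,.21,-.96,.2,-2.98]);hi=np.array([2.97,2.36,2.38,4.11,2.71,2.98])
for pitch in(35,40,45,50,55):
  for off in(-.5,-.3,-.15,0,.15,.3,.45,.6):
    J=[]
    for th,s,z in((0,-.08,0),(0,-.03,0),(0,.02,0),(0,.02,.03),(.26,.02,.03),(.56,.02,.03),(.5236,.02,0),(.5236,-.08,0)):
        j=inverse_kinematics(*pose2(th,s,pitch,YAW+off,-1,z)); J.append(j)
    ok=[j is not None for j in J]
    if all(ok):
        J=np.array(J); print(pitch,off,"margin",np.minimum(J-lo,hi-J).min().round(2),"step",abs(np.diff(J,axis=0)).max().round(2),J[2].round(2))
    else: print(pitch,off,"".join(".X"[o] for o in ok))
E
```

```text
35 -0.5 ........
35 -0.3 ..XXXXX.
35 -0.15 ...XXX..
35 0 ........
35 0.15 ...XX...
35 0.3 ..XXXX..
35 0.45 XXXXXXX.
35 0.6 margin 0.09 step 0.32 [-0.55  0.42  2.2   1.47  0.91 -0.93]
40 -0.5 ........
40 -0.3 .XXX..X.
40 -0.15 .XXXXXX.
40 0 ..XXXXX.
40 0.15 .XXXXXX.
40 0.3 XXXXXXX.
40 0.45 margin 0.07 step 0.4 [-0.45  0.34  2.24  1.55  0.72 -0.8 ]
40 0.6 margin 0.15 step 0.3 [-0.5   0.37  2.16  1.36  0.83 -0.76]
45 -0.5 ........
45 -0.3 ........
45 -0.15 ......X.
45 0 XXX...X.
45 0.15 margin 0.06 step 0.85 [-0.23  0.26  2.26  1.82  0.37 -0.65]
45 0.3 margin 0.09 step 0.53 [-0.33  0.27  2.23  1.55  0.51 -0.57]
45 0.45 margin 0.14 step 0.37 [-0.4   0.3   2.18  1.36  0.64 -0.56]
45 0.6 margin 0.2 step 0.27 [-0.45  0.33  2.12  1.21  0.77 -0.56]
50 -0.5 X.......
50 -0.3 XX.XX..X
50 -0.15 X......X
50 0 XX.X...X
50 0.15 margin 0.03 step 0.66 [-0.2   0.23  2.2   1.33  0.31 -0.13]
50 0.3 margin 0.17 step 0.42 [-0.28  0.25  2.17  1.24  0.46 -0.22]
50 0.45 margin 0.21 step 0.3 [-0.35  0.27  2.13  1.14  0.6  -0.29]
50 0.6 margin 0.26 step 0.22 [-0.4   0.3   2.07  1.05  0.73 -0.36]
55 -0.5 margin 0.01 step 0.22 [ 0.18  0.26  2.07 -0.85  0.41  2.84]
55 -0.3 margin 0.05 step 0.27 [ 0.08  0.23  2.11 -0.61  0.25  2.38]
55 -0.15 XX.XXXXX
55 0 XXXXXX.X
55 0.15 margin 0.08 step 0.29 [-0.17  0.22  2.13  0.84  0.34  0.39]
55 0.3 margin 0.2 step 0.26 [-0.24  0.23  2.1   0.91  0.47  0.15]
55 0.45 margin 0.27 step 0.24 [-0.3   0.25  2.07  0.9   0.6  -0.02]
55 0.6 margin 0.31 step 0.23 [-0.34  0.28  2.03  0.87  0.72 -0.14]
```

Plan: pitch 45°, constant world yaw of YAW+0.35 (within 20° of the ring throughout) and fingers nearly shut. I go to a raised via point, then just behind the ring, and look.

```bash
cat >> h.py <<'E'
PSI=YAW+.35; PIT=45
def P(th,s,zl=0.,**k): return pose2(th,s,PIT,PSI,-1,zl,**k)
def swingnow(name="top"):
    c=capture(name); Q=cloud(c,np.ones((400,640),bool)); d=Q[:,:2]-PV; r=np.hypot(*d.T); a=np.arctan2(d[:,1],d[:,0])-YAW
    m=(Q[:,2]>.174)&(Q[:,2]<.184)&(r>.135)&(r<.225)&(abs(a)<.95)
    if m.sum()<20: return None,c
    (x,y),R=cv2.minEnclosingCircle(Q[m][:,:2].astype(np.float32)); return (np.arctan2(y-PV[1],x-PV[0])-YAW,R,m.sum()),c
def pic(c,name,w):
    x0,y0,x1,y1=w; k=min(800/(x1-x0),600/(y1-y0)); cv2.imwrite(f"pics/{name}.png",cv2.resize(c["image"][y0:y1,x0:x1],None,fx=k,fy=k,interpolation=cv2.INTER_CUBIC))
E
python3 - <<'E'
from h import *
print(swingnow()[0],swingnow("scene")[0])
move_gripper(.008)
p,q=P(0,-.08); 
servo_line(current_position()+[0,0,.10] if isinstance(current_position(),np.ndarray) else np.array(current_position())+[0,0,.1],rate=.2)
for dz in(.12,.08,.05):
    try: move_ptp(p+[0,0,dz],q); print("via",dz); break
    except PlanningError as e: print(dz,e)
servo_line(*P(0,-.045),rate=.12)
print(current_clock(),np.round(current_joint_pos(),2),current_finger_gap(),current_position(),current_force())
c=capture("scene"); pic(c,"a1",(220,90,400,225))
c=capture("top"); pic(c,"a2",(240,130,420,265))
E
```

```text
(np.float64(-0.0036009475186031814), 0.034606851637363434, np.int64(243)) (np.float64(0.010928233985416341), 0.03596896305680275, np.int64(280))
via 0.12
6.55 [-0.47  0.13  2.23  1.23  0.66 -0.36] 0.00832366556343318 [0.54104459 0.04926083 0.21602669] [ 0.65477607 -0.11905292  0.97562535]
```

View pics/a1.png

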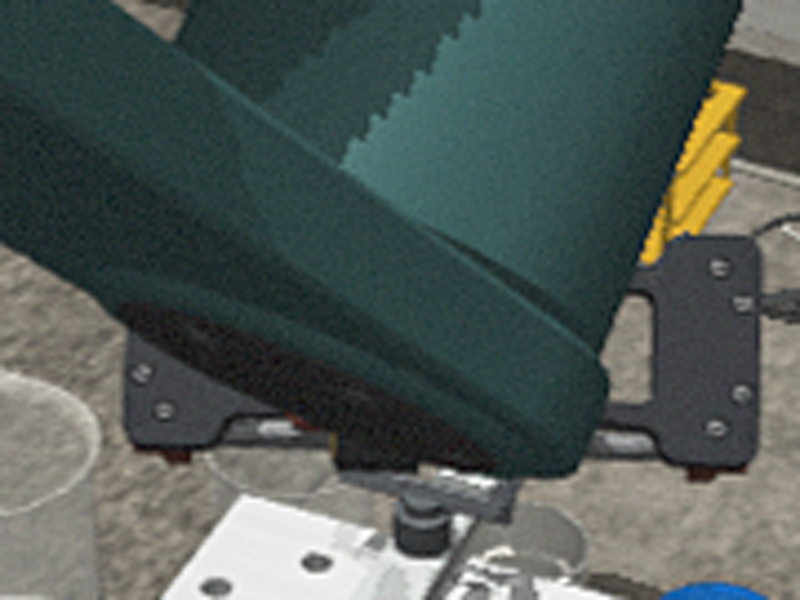

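The arm hides the ring in the scene view; only the ring's foot at (430,510) and the plate show, and nothing is touching. I enter with a force guard, then lift until contact.

Run:
```python
from h import *
hit=servo_line(*P(0,.02),rate=.05,contact_N=4)
print("enter hit",hit,current_position(),P(0,.02)[0],current_force())
if not hit:
    hit=servo_line(*P(0,.02,.024),rate=.03,contact_N=2.5)
    print("lift hit",hit,np.array(current_position())-P(0,.02)[0],current_force())
print(current_clock(),current_finger_gap())
c=capture("top"); pic(c,"b2",(240,130,420,265))
```

```text
enter hit False [0.58165672 0.07040175 0.17004398] [0.58170683 0.07050841 0.16985786] [0.51585533 0.24675191 0.08767925]
lift hit True [-9.25650963e-04  1.79666789e-05  1.40464230e-02] [-1.37365217 -0.02348719 -0.73491333]
8.6417 0.00806942620507195
```

View pics/b2.png

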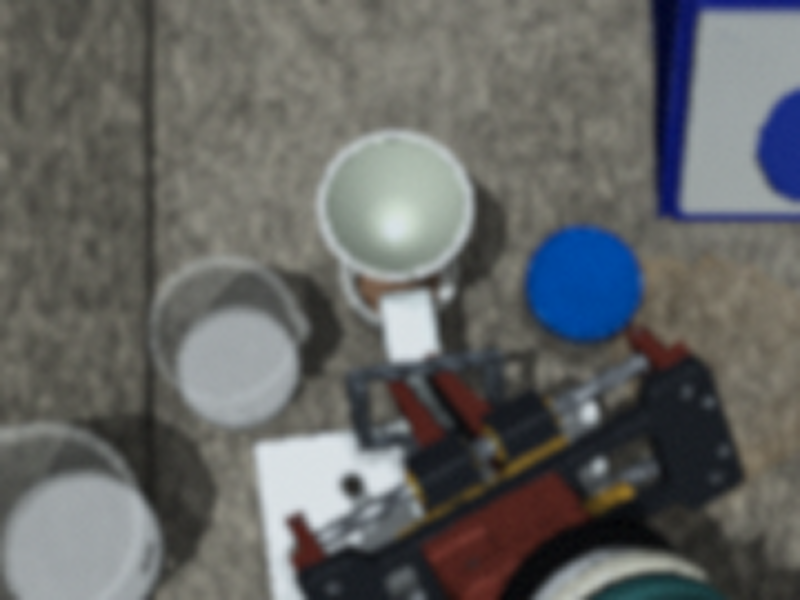

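The top view shows the fingers inside the ring, centred at about (435,400), with the top bar across them at y≈360. Contact came after a 14 mm lift. Next I lift the pin.

Run:
```python
from h import *
for z in(.022,.027,.031):
    servo_line(*P(0,.02,z),rate=.04); print(z,np.array(current_position())-P(0,.02)[0],np.round(current_force(),2))
c=capture("top"); Q=cloud(c,np.ones((400,640),bool)); L=Rn.from_euler("z",-YAW).apply(Q-[*PV,0])
m=(abs(L[:,1])<.035)&(L[:,0]>.085)&(L[:,0]<.125)&(L[:,2]>.19); print("ring top z",np.percentile(L[m][:,2],[50,90,97]),m.sum())
print(swingnow()[0],current_clock())
```

```text
0.022 [-0.00115683  0.00023985  0.02098449] [-1.96 -0.22 -4.87]
0.027 [-0.00100516  0.00036468  0.02619151] [-5.53 -0.43 -5.34]
0.031 [-0.00093921  0.00038116  0.03030233] [-4.92 -0.43 -5.4 ]
ring top z [0.22275443 0.22754436 0.23052376] 326
(np.float64(0.0017541667993301868), 0.03543321043252945, np.int64(235)) 9.675
```

The pin is up about 16 mm (ring top +16 mm, spring force 5.4 N) with the arm at 0. Now I swing in arc steps.

Run:
```python
from h import *
for th in(.06,.12,.18,.24,.30,.36,.42):
    servo_line(*P(th,.02,.031),rate=.06); a=swingnow()[0]
    print(th,a and np.round(a,3),np.round(current_force(),1),current_clock())
    if a is None or a[0]>.6: break
c=capture("top"); pic(c,"c2",(240,130,420,265))
```

```text
0.06 [5.20e-02 3.50e-02 2.36e+02] [-5.2  1.  -5.6] 9.975
0.12 [1.00e-01 3.50e-02 2.37e+02] [-4.5 -1.  -6.4] 10.275
0.18 [1.54e-01 3.50e-02 2.35e+02] [-3.7  0.3 -5.8] 10.575
0.24 [2.12e-01 3.50e-02 2.33e+02] [-1.8 -0.3 -5.5] 10.875
0.3 [2.72e-01 3.50e-02 2.34e+02] [-0.9 -0.  -6. ] 11.175
0.36 [3.26e-01 3.50e-02 2.41e+02] [-1.6  0.1 -6.4] 11.475
0.42 [3.83e-01 3.50e-02 2.30e+02] [-2.6 -1.4 -5.7] 11.775
```

View pics/c2.png

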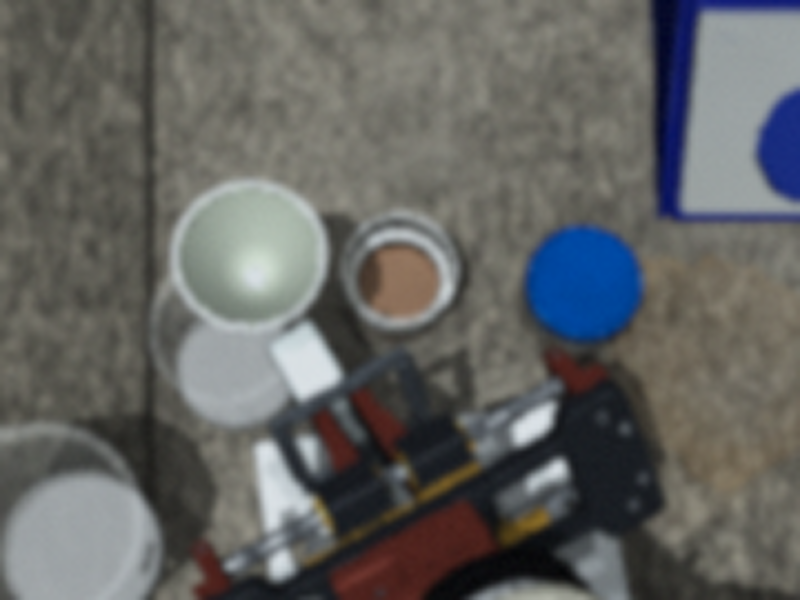

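The funnel at (250,255) is moving towards the beaker at (225,330); the cups at (405,270) and (585,285) haven't moved, and the arm lags by 0.035 rad. I go on to about 0.52, then lower and check.

Run:
```python
from h import *
th=.42; a=swingnow()[0][0]
for i in range(5):
    if abs(a-.52)<.012: break
    th+=np.clip(.522-a,-.06,.06); servo_line(*P(th,.02,.031),rate=.05); sleep(.1); a=swingnow()[0][0]; print(round(th,3),round(a,3))
for z in(.024,.019,.014,.009,.004,0):
    servo_line(*P(th,.02,z),rate=.04); sleep(.1); a=swingnow()[0]; print(z,np.round(a,3),np.round(current_force(),1))
c=capture("top"); Q=cloud(c,np.ones((400,640),bool)); L=Rn.from_euler("z",-YAW-a[0]).apply(Q-[*PV,0])
m=(abs(L[:,1])<.035)&(L[:,0]>.085)&(L[:,0]<.125)&(L[:,2]>.18); print("ring top z",np.percentile(L[m][:,2],[50,90,97]),m.sum(),"clock",current_clock())
```

```text
0.48 0.428
0.54 0.48
0.582 0.518
0.024 [5.12e-01 3.50e-02 2.30e+02] [-6.2 -5.2 -5.4]
0.019 [5.09e-01 3.50e-02 2.36e+02] [-5.6 -5.4 -4.4]
0.014 [5.07e-01 3.50e-02 2.51e+02] [ 0.  -0.5 -0.6]
0.009 [5.07e-01 3.50e-02 2.34e+02] [ 0.1  0.6 -0.5]
0.004 [5.07e-01 3.50e-02 2.42e+02] [0.1 0.4 0.3]
0 [5.08e-01 3.50e-02 2.48e+02] [-1.  -0.6  0.4]
ring top z [0.20384443 0.21174398 0.21284238] 291 clock 15.7167
```

The pin dropped home: contact was lost at 14 mm, the same as at first contact, and the ring top is back at 0.212. I centre the fingers, withdraw and check.

Run:
```python
from h import *
servo_line(*P(.512,.02,.001),rate=.04); print(np.round(current_force(),1))
print(servo_line(*P(.512,-.055,.001),rate=.06,contact_N=4),np.round(current_force(),1))
p,q=P(.512,-.055,.001); zt=Rn.from_quat(q).apply([0,0,1])
for d in((-.03,0,.12),(0,0,.12),(0,0,.08)):
    try: servo_line(p+np.array(d),rate=.12); print(d); break
    except PlanningError as e: print(e)
a,c=swingnow(); print(a,swingnow("scene")[0],current_clock())
L=Rn.from_euler("z",-YAW-a[0]).apply(cloud(c,np.ones((400,640),bool))-[*PV,0])
m=(abs(L[:,1])<.035)&(L[:,0]>.085)&(L[:,0]<.125)&(L[:,2]>.18); print("ring top z",np.percentile(L[m][:,2],[50,90,97]))
pic(c,"d2",(240,130,420,265))
```

```text
[-0.6  0.2 -0.6]
False [-0.2 -0.  -0.1]
(-0.03, 0, 0.12)
(np.float64(0.5106538073064404), 0.035094838589429855, np.int64(242)) (np.float64(0.5214025651360198), 0.03610985726118088, np.int64(251)) 18.7083
ring top z [0.20867535 0.21224563 0.21306628]
```

View pics/d2.png

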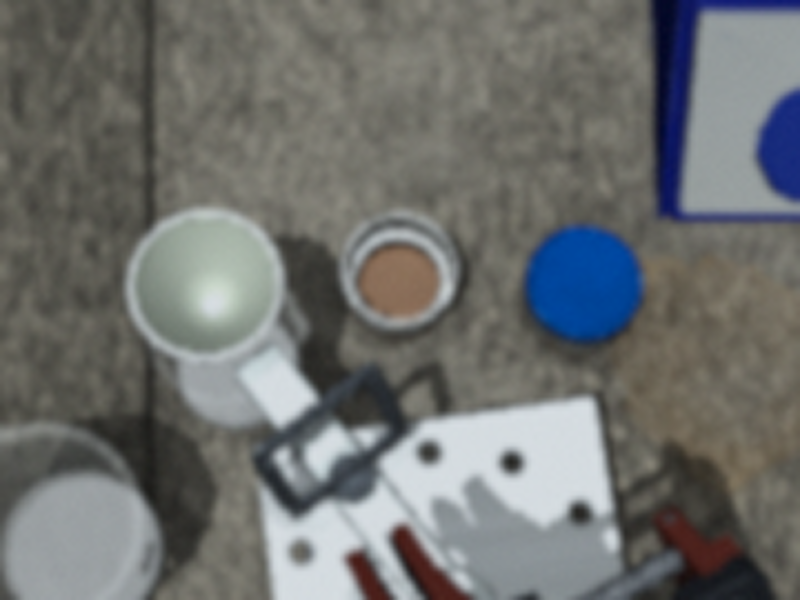

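The funnel at (205,285) stands over the beaker, the pin is home, the cups are undisturbed and the gripper is free. The one open hole on the left, at (300,550), confirms the arm sits at +30°.

```bash
python3 -c "
from bench import *
print(close_job())"
```

```text
the job is handed in; nothing more can be done
None
```

I moved the funnel arm one hole left so it stands over the tall beaker, with the pin home in the +30° hole and the beaker and both cups in place; the job is handed in, but no verdict came back.

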